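# Shut the EPROM eraser and switch its lamp on

## Task

With the fingertips, push the steel door on top of the beige EPROM eraser fully shut, and only then push the red toggle lever over so that it snaps to its other position, leaning towards the green dot. Push gently and do not grip anything, leave everything else on the desk where it is, and finish with the hand clear.

Things in the scene. Friction and masses are not known exactly. Their poses are not given: they have to be found in the camera images.
- eraser: beige metal box, 130 (x) x 260 (y) x 72 mm high, fixed. Origin: centre of its underside; x points from its front (towards the robot, more or less) to its back, y along its length, z up. On its flat top: a steel door sliding along y over the lamp chamber; aluminium rails at x = -51 and 51 (y -57 to 130) and a stop bar at y = -55, all 79 mm above the desk; the red lever at y = -95
- door (a joint): how far the steel door is open, m: 0 = fully shut (hard stop), 0.08 = fully open. It opens towards the eraser's +y, so pushing towards -y shuts it. It slides with about 1 N of friction and stays where it is left; it starts 0.05 to 0.08 open
- door_tab (a point): centre of the +y face of the black upright tab on the door: push here towards -y to shut it. Tab 56 mm wide (x), 6 thick (y); its top is 12 above this point, the door's plate 12 below. The point is 88 mm above the desk, at x = 0, y = 38 + door opening in the eraser's frame (118 when fully open; the box ends at y = 130)
- lever (a joint): red toggle lever, rad: 0 = off, leaning 0.45 from upright to the eraser's front (-x, white dot); 0.45 = upright; 0.9 = on, leaning to the back (+x, green dot). An over-centre mechanism drives it to the stop it leans towards (about 2 N at the tip to start it, less nearer upright): push it past upright and it snaps over by itself
- lever_tip (a point): top end of the red lever on its axis. The lever is a round bat, 50 long from its pivot, diameter 9 at the foot to 15 near the tip; the tip is about 123 above the desk at either stop, 128 when upright. It moves in the eraser's x-z plane
- lever_pivot (a point): pivot of the lever, at x = 0, y = -95, 78 above the desk in the eraser's frame; the lever turns about the eraser's y axis
- mouse: cream plastic computer mouse, 95 x 60 x 26, loose (mm); a bystander that must stay where it is. Origin at the centre of its underside
- tin: round brass tip-tinner tin with a red dot on its lid, diameter 51, height 23, loose (mm); a bystander that must stay where it is. Origin at the centre of its underside
- puller: small red nylon fuse puller lying flat, about 85 x 35 x 10, loose (mm); a bystander that must stay where it is. Origin at the centre of its underside
- mug: white ceramic mug, diameter 80, height 95, loose (mm); a bystander that must stay where it is. Origin at the centre of its underside
- chip: black memory chip lying flat, 18 x 38 x 6, loose (mm); a bystander that must stay where it is. Origin at the centre of its underside
- spool: grey solder spool standing on its flange, diameter 54, height 38, loose (mm); a bystander that must stay where it is. Origin at the centre of its underside

How it is judged:
By the outcome, as a careful person would: the job done as asked, in the order asked, and still so for the second after the job is handed in, with the robot touching nothing.
It also fails if it takes over 38 s, if anything falls off the work surface, if the arm or the gripper's body presses on something with over 40 N, if the wrist force passes 120 N, or if a joint passes its speed limit or range.

## Robot

A 7-joint arm with a two-finger parallel gripper is mounted at the origin on the work surface. World frame = base frame: x ahead of the robot, y to its left, z up, the work surface at z = 0. Lengths are in m, angles in degrees, forces in N, time in s.
With the tool pointing down it reaches from about 0.425 to 0.875 m from the base axis. Payload 4.7 kg.
Tool frame: the origin (TCP) lies at the very end of the fingers, on their centre line; the grasp point (between the pads) lies env.hold_point_z behind it (env.hold_point_z is the distance from the TCP to the grasp point, in m); z points along the fingers, y is the line along which they close (so a half turn about z gives the same grasp; the last joint's range is limited). The gripper opens to 87 mm and grips with 3 to 60 N. Pads are 19 mm wide; open, the fingers measure 117 mm over their backs; the gripper's body (75 mm by 190 mm) begins 51 mm behind the grasp point.
Start: joints at [-64.567, 18.392, -4.016, 83.108, 1.295, 78.541, -3.26], TCP at [0.271, 0.591, 0.223] pointing down, gripper open.
Joint ranges: [-163.93, 163.93], [-17.29, 119.83], [-79.2, 71.16], [3.27, 140.29], [-89.18, 269.18], [5.43, 117.66], [-154.24, 154.24]. Speed limits (degrees/s): [147.25, 147.25, 180, 180, 180, 180, 180].

## Interface

Orientations are given as [roll, pitch, yaw] about the fixed x, y, z axes, in that order (R = Rz(yaw) Ry(pitch) Rx(roll)).
In Python, from cell import env gives the robot as it stands.
- The arm moves only by the shell command python3 -m jog 'ROWS' [FORCE]. ROWS is JSON, a list of rows, each an object with "dp": the shift along the tool's x, y, z in cm, a list of three; "twist": the turn about the tool's z in degrees; "fingers": the opening, from 0 (shut) to 1 (fully open). A call has 1 to 8 rows; each row is the pose to reach, as a shift and turn from the pose commanded when the call began, along the tool's axes at that moment; what a row does not reach only later rows make up. A row lasts 1/8 s, in which the tool goes at most 62.5 mm and 10.7 degrees, less where a joint would pass 70% of its speed; a pose out of reach is approached as far as the arm can. A call with a gripper value outside its range is refused whole. The fingers move at their own pace and stop on an object; FORCE is the grip in N (left out, the last holds). Time passes only in rows, so rows that repeat a pose let the fingers close. It gives the time, the measured TCP pose, the force, the opening and the grip force at its end, in the units of the state.
- env.get_obs(): the state, without advancing time (a new reading comes with each control period).
- env.read_camera(name): name is "side" or "top" or "wrist"; returns a dict with "pixels" (384x512x3 uint8, blue, green, red), "depth" (384x512 float32, m along the optical axis (not along the pixel's ray), 0 where there is no reading), "fx", "fy", "cx", "cy" (pixels), "k1" (the pictures are not rectified: a ray, as slopes to the right and down, at radius r is drawn at 1 + k1 r^2 times it, then the intrinsics apply), "rvec" (rotation vector, rad) and "tvec" (3), from world to camera coordinates, as OpenCV has them. Camera axes: x right, y down, z forward; pixel columns grow to the right and rows downward; lengths in m; the calibration is good to about 2 mm. A picture is of the moment at which its call begins.
- env.sign_off(): hands the job in; it is judged then, once.
The state is a dict: "time_s": time; "qpos": joint angles; "joint_velocities": joint speeds; "effort": joint torques, N m; "tool_pos": TCP position; "tool_rot": TCP orientation; "force": force on the tool from outside, world axes, zero at the start; "wrist_torque": the same for the moment, N m; "grip_width": finger opening in m; "grasp_force": force on a finger pad.
Only numpy, scipy, OpenCV 4.12 (cv2) and the standard library are available. Lean on these libraries where they do the work, as an engineer would, in place of code of your own. Each camera call takes 0.05 s, during which the arm holds its last target. There are 200 camera calls.

## Working session

There is one attempt and no reset: what is moved stays moved. The work goes in short steps, Python scripts to look and compute and a shell command to move; the robot and the scene stay as the last step left them, time stands still between calls to the robot, and variables do not carry over. Pictures are saved under pics/ and viewed, at most 10 in all, crops included, and the job is handed in when it is done.

```bash
mkdir -p pics
cat > h.py <<'E'
import numpy as np,cv2
from cell import env
def cam(n):
    c=env.read_camera(n);c['R']=cv2.Rodrigues(np.array(c['rvec'],float))[0];c['t']=np.array(c['tvec'],float).ravel();return c
def K(c):return np.array([[c['fx'],0,c['cx']],[0,c['fy'],c['cy']],[0,0,1.]])
def ray(c,uv):
    p=(np.array(uv,float).reshape(-1,2)-[c['cx'],c['cy']])/[c['fx'],c['fy']]
    q=p.copy()
    for _ in range(20):q=p/(1+c['k1']*(q**2).sum(1,keepdims=True))
    return q
def onplane(c,uv,z):
    q=ray(c,uv);d=np.c_[q,np.ones(len(q))]@c['R'];o=-c['R'].T@c['t']
    return o+d*((z-o[2])/d[:,2:])
def depthpts(c):
    v,u=np.mgrid[:384,:512];q=ray(c,np.c_[u.ravel(),v.ravel()]);d=c['depth'].ravel()
    return ((np.c_[q,np.ones(len(q))]*d[:,None]-c['t'])@c['R']).reshape(384,512,3)
E
python3 - <<'E'
from h import *
a=cam('top');b=cam('side')
for n,c in(('top',a),('side',b)):
    cv2.imwrite(f'pics/{n}0.png',c['pixels']);print(n,-c['R'].T@c['t'],c['fx'],c['k1'])
o=env.get_obs();print(o['tool_pos'],o['tool_rot'],o['time_s'],o['force'],env.hold_point_z)
E
```

```text
top [ 0.46596251 -0.01755623  1.00521673] 347.40773954603236 -0.04208229491228034
side [-0.06531406 -0.62956082  1.09044538] 386.177945447317 -0.0820892170616846
[0.27068213 0.59039983 0.22155711] [-1.79899768e+02  7.33031448e-03  1.55375068e+02] 0.1 [ 0.01270993 -0.54243245 -0.12280832] 0.0187
```

View pics/top0.png

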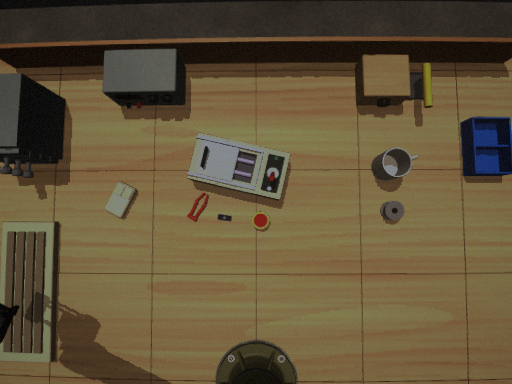

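View pics/side0.png

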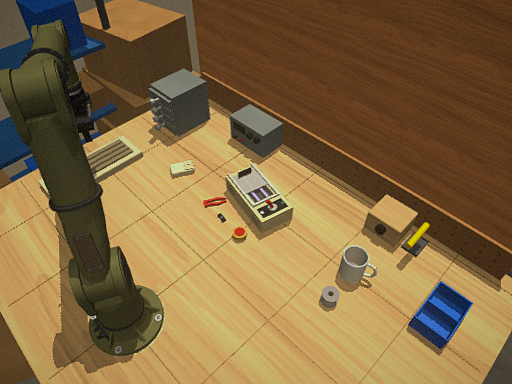

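The top view shows the eraser at about (240,165), with its long axis tilted. The black tab is at (205,157), the red lever near (271,178), and the door is open towards the left. Next I'll measure the box and tab from depth and colour.

Run:
```python
from h import *
c=cam('top');P=depthpts(c);im=c['pixels']
z=P[...,2];m=np.zeros(z.shape,bool);m[125:205,180:298]=1
b=m&(z>.06)
xy=P[b][:,:2];(cx,cy),wh,ang=cv2.minAreaRect((xy*1000).astype(np.float32));print('rect',cx,cy,wh,ang)
print(np.percentile(z[b],[5,25,50,75,95]))
t=(xy-0)  
box=cv2.boxPoints(((cx,cy),wh,ang));print(box)
# long axis direction, pointing to +y
e=[box[1]-box[0],box[2]-box[1]];l=max(e,key=np.linalg.norm);l=l/np.linalg.norm(l);l*=np.sign(l[1])
yaw=np.arctan2(-l[0],l[1]);print('yaw',np.degrees(yaw))
R=np.array([[np.cos(yaw),-np.sin(yaw)],[np.sin(yaw),np.cos(yaw)]])
def loc(p):return (p[:,:2]*1000-[cx,cy])@R
hi=m&(z>.09)
q=loc(P[hi]);
for a,zz,px in zip(q,z[hi],np.argwhere(hi)):print(a.round(),zz.round(3),px[::-1],im[px[0],px[1]])
hsv=cv2.cvtColor(im,cv2.COLOR_BGR2HSV)
s=lambda f:f
red=m&((hsv[...,0]<8)|(hsv[...,0]>172))&(hsv[...,1]>150)&(hsv[...,2]>70)&(z>.05)
v,u=np.nonzero(red);print('red',loc(onplane(c,np.c_[u,v],.115)).round())
cr=cv2.resize(im[120:210,175:305],None,fx=6,fy=6,interpolation=cv2.INTER_CUBIC);cv2.imwrite('pics/crop.png',cr)
```

```text
rect 577.572998046875 51.764404296875 (260.69219970703125, 184.9920654296875) 76.59317779541016
[0.06889785 0.07184607 0.07392984 0.07668361 0.08088944]
[[457.37512 -53.58307]
 [637.3258  -96.47601]
 [697.7709  157.11188]
 [517.8202  200.00482]]
yaw -13.406822
[-92. -93.] 1.005 [293 125] [ 76 119 131]
[-92. -93.] 1.005 [271 127] [ 79 122 132]
[-92. -93.] 1.005 [270 129] [ 79 123 130]
[-92. -93.] 1.005 [286 133] [ 77 123 130]
[-92. -93.] 1.005 [244 134] [ 78 121 129]
[-92. -93.] 1.005 [222 139] [119 136 131]
[-92. -93.] 1.005 [239 139] [ 86 132 133]
[-92. -93.] 1.005 [297 139] [ 84 129 132]
[-92. -93.] 1.005 [231 142] [121 137 131]
[-92. -93.] 1.005 [210 144] [143 137 130]
[53. 96.] 0.099 [205 146] [69 66 67]
[54. 93.] 0.1 [206 146] [57 56 58]
[51. 95.] 0.099 [205 147] [18 23 28]
[52. 93.] 0.098 [206 147] [22 27 30]
[53. 91.] 0.095 [207 147] [54 55 55]
[-92. -93.] 1.005 [231 147] [146 137 132]
[48. 94.] 0.102 [205 148] [26 30 33]
[49. 91.] 0.1 [206 148] [21 21 23]
[50. 90.] 0.095 [207 148] [29 31 31]
[-92. -93.] 1.005 [291 148] [ 82 124 133]
[45. 93.] 0.102 [205 149] [23 25 28]
[46. 9
[... 4478 characters left out ...]
 128]
[-92. -93.] 1.005 [236 191] [40 59 77]
[-92. -93.] 1.005 [196 192] [ 69 108 130]
[-92. -93.] 1.005 [269 195] [112 139 133]
[-92. -93.] 1.005 [246 199] [37 56 77]
[-92. -93.] 1.005 [259 201] [41 60 83]
[-92. -93.] 1.005 [280 202] [40 60 84]
red [[  24.  -93.]
 [  21.  -91.]
 [  22.  -94.]
 [  22.  -96.]
 [  18.  -92.]
 [  19.  -94.]
 [  15.  -90.]
 [  16.  -92.]
 [  17.  -95.]
 [  13.  -90.]
 [  13.  -93.]
 [  14.  -96.]
 [  15.  -98.]
 [  10.  -89.]
 [  10.  -91.]
 [  11.  -94.]
 [  11.  -96.]
 [  12.  -99.]
 [   7.  -89.]
 [   8.  -92.]
 [   8.  -94.]
 [   9.  -97.]
 [  10.  -99.]
 [   5.  -92.]
 [   6.  -95.]
 [   6.  -97.]
 [   7. -100.]
 [   3.  -93.]
 [   3.  -95.]
 [   4.  -98.]]
```

View pics/crop.png

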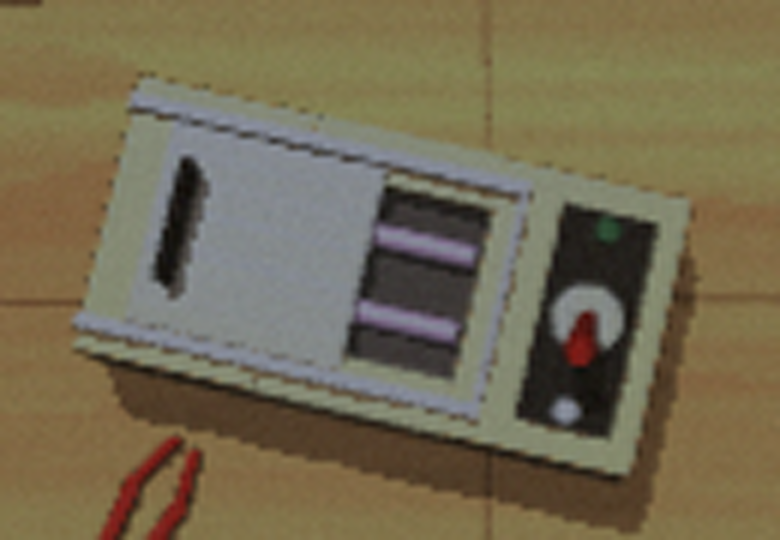

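The crop shows the tab on the door's left part and the lever leaning towards the white dot, which is the off position. No-reading pixels spoiled the fit, so I'll redo the frame without them and work out the moves.

```bash
cat >> h.py <<'E'
from scipy.spatial.transform import Rotation as Ro
import json
def ex(x,y):
    f=json.load(open('f.json'));a=f['yaw'];return np.array([f['c'][0]+x*np.cos(a)-y*np.sin(a),f['c'][1]+x*np.sin(a)+y*np.cos(a)])
def move(x,y,z):
    "cm in current tool axes to eraser-frame point (m)"
    f=json.load(open('f.json'));o=env.get_obs();T=Ro.from_euler('xyz',o['tool_rot'],degrees=True)
    xy=ex(x,y);d=T.inv().apply(np.r_[xy,z]-o['tool_pos'])*100
    tx=T.apply([1,0,0]);g=-np.array([np.cos(f['yaw']),np.sin(f['yaw'])])
    ang=np.degrees(np.arctan2(tx[0]*g[1]-tx[1]*g[0],tx[:2]@g))
    print('dp',d.round(2),'twist',(-ang).round(1))
def where():
    o=env.get_obs();f=json.load(open('f.json'));a=f['yaw'];p=np.array(o['tool_pos']);d=p[:2]-f['c']
    R=np.array([[np.cos(a),-np.sin(a)],[np.sin(a),np.cos(a)]])
    F=np.array(o['force']);print('t',o['time_s'],'loc mm',(d@R*1000).round(1),(p[2]*1000).round(1),'F loc',(F[:2]@R).round(2),F[2].round(2),o['grip_width'])
E
python3 - <<'E'
from h import *
c=cam('top');P=depthpts(c);z=P[...,2];m=np.zeros(z.shape,np.uint8);m[125:205,180:298]=1
b=((m>0)&(z>.055)&(z<.14)&(c['depth']>0)).astype(np.uint8)
b=cv2.morphologyEx(b,cv2.MORPH_CLOSE,np.ones((3,3)));cn=max(cv2.findContours(b,0,2)[0],key=cv2.contourArea)
pts=onplane(c,cn.reshape(-1,2),.072)[:,:2]
(cx,cy),wh,ang=cv2.minAreaRect((pts*1000).astype(np.float32));print(cx,cy,wh,ang)
bx=cv2.boxPoints(((cx,cy),wh,ang));l=max([bx[1]-bx[0],bx[2]-bx[1]],key=np.linalg.norm);l=l*np.sign(l[1]);yaw=float(np.arctan2(-l[0],l[1]));print(np.degrees(yaw))
json.dump({'c':[cx/1000,cy/1000],'yaw':yaw},open('f.json','w'))
R=np.array([[np.cos(yaw),-np.sin(yaw)],[np.sin(yaw),np.cos(yaw)]])
loc=lambda p:(p[:,:2]*1000-[cx,cy])@R
s=(m>0)&(z>.093)&(z<.14);q=loc(P[s]);
for n,k in(('tab',q[:,1]>0),('lever',q[:,1]<-70)):print(n,q[k].min(0),q[k].max(0),q[k].mean(0))
k=q[:,1]<-70;print('lever top mean',q[k&(P[s][:,2]>.12)].mean(0))
move(0,.13,.16);where()
E
```

```text
603.7413330078125 46.170684814453125 (261.4752197265625, 131.10247802734375) 76.77619171142578
-13.223802893562041
tab [-27.09785453  89.38241981] [27.56901194 95.21156505] [ 0.30279683 92.00004691]
lever [ -24.87029518 -102.81194079] [ -2.60581527 -89.15643467] [-15.65487811 -96.05417442]
lever top mean [-19.68894648 -95.52301372]
dp [-50.38 -22.86   6.22] twist -11.4
t 0.2 loc mm [-448.7  453.8] 221.9 F loc [-0.04  0.22] -0.12 0.08689294889657936
```

```bash
python3 -m jog '[{"dp":[-50.4,-22.9,0],"twist":-10,"fingers":0},{"dp":[-50.4,-22.9,0],"twist":-11.4,"fingers":0},{"dp":[-50.4,-22.9,0],"twist":-11.4,"fingers":0},{"dp":[-50.4,-22.9,0],"twist":-11.4,"fingers":0},{"dp":[-50.4,-22.9,0],"twist":-11.4,"fingers":0},{"dp":[-50.4,-22.9,0],"twist":-11.4,"fingers":0},{"dp":[-50.4,-22.9,0],"twist":-11.4,"fingers":0},{"dp":[-50.4,-22.9,0],"twist":-11.4,"fingers":0}]'
python3 -m jog '[{"dp":[0,0,0],"twist":0,"fingers":0}]'
python3 - <<'E'
from h import *
move(0,.132,.13);where()
E
```

```text
time_s: 1.2
tool_pos: [0.5995, 0.2117, 0.2226]
tool_rot: [180.0, 0.0, 166.8]
force: [1.2, -0.1, -0.7]
grip_width: 0.0149
grasp_force: 0.0
time_s: 1.32
tool_pos: [0.602, 0.2055, 0.2222]
tool_rot: [-179.8, 0.1, 166.1]
force: [-0.1, 0.3, 0.1]
grip_width: 0.0054
grasp_force: 0.0
dp [-3.82 -2.2   9.24] twist -0.6
t 1.325 loc mm [-38.2 154.7] 222.2 F loc [-0.2   0.27] 0.13 0.0053656898436366994
```

```bash
python3 -m jog '[{"dp":[-3.8,-2.2,0],"twist":-0.5,"fingers":0},{"dp":[-3.8,-2.2,5],"twist":-0.5,"fingers":0},{"dp":[-3.8,-2.2,9.2],"twist":-0.5,"fingers":0},{"dp":[-3.8,-2.2,9.2],"twist":-0.5,"fingers":0},{"dp":[-3.8,-2.2,9.2],"twist":-0.5,"fingers":0}]'
python3 - <<'E'
from h import *
where();move(0,.13,.088)
c=cam('wrist');cv2.imwrite('pics/w1.png',c['pixels'])
E
```

```text
time_s: 1.95
tool_pos: [0.6312, 0.184, 0.1323]
tool_rot: [179.9, 0.1, 167.3]
force: [0.3, -0.2, 0.8]
grip_width: 0.0004
grasp_force: 0.0
t 1.95 loc mm [ -4.8 140.5] 132.3 F loc [ 0.39 -0.17] 0.81 0.00044682476991827504
dp [-0.47 -1.06  4.43] twist 0.5
```

View pics/w1.png

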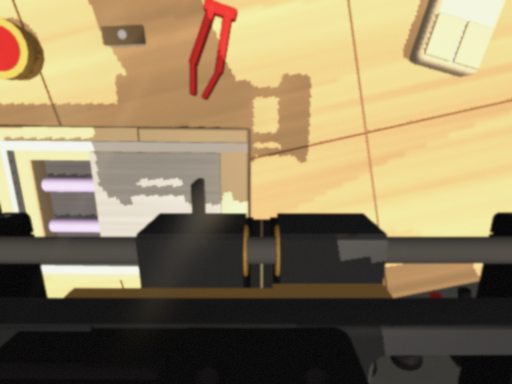

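The wrist view shows the tab at about (198,195). The closed fingers are on its +y side, around x≈262, and clear of it. Now descending.

```bash
python3 -m jog '[{"dp":[-0.3,0,2],"twist":0,"fingers":0},{"dp":[-0.3,0,4.3],"twist":0,"fingers":0},{"dp":[-0.3,0,4.3],"twist":0,"fingers":0},{"dp":[-0.3,0,4.3],"twist":0,"fingers":0}]'
python3 - <<'E'
from h import *
where();move(0,.115,.088)
E
```

```text
time_s: 2.5
tool_pos: [0.6339, 0.1825, 0.0882]
tool_rot: [180.0, 0.1, 167.3]
force: [-0.2, -1.3, 0.2]
grip_width: 0.0008
grasp_force: 0.0
t 2.5 loc mm [ -1.8 139.7] 88.2 F loc [ 0.11 -1.31] 0.2 0.000763922138775925
dp [-0.16 -2.47  0.02] twist 0.5
```

```bash
python3 -m jog '[{"dp":[-0.1,-1,0],"twist":0.4,"fingers":0},{"dp":[-0.1,-2,0],"twist":0.4,"fingers":0},{"dp":[-0.1,-2.5,0],"twist":0.4,"fingers":0},{"dp":[-0.1,-3,0],"twist":0.4,"fingers":0},{"dp":[-0.1,-3.5,0],"twist":0.4,"fingers":0},{"dp":[-0.1,-4,0],"twist":0.4,"fingers":0}]'
python3 - <<'E'
from h import *
where();c=cam('wrist');cv2.imwrite('pics/w2.png',c['pixels'])
E
```

```text
time_s: 3.25
tool_pos: [0.6256, 0.1437, 0.0877]
tool_rot: [179.9, 0.0, 166.9]
force: [1.0, 1.2, 0.5]
grip_width: 0.0001
grasp_force: 0.7
t 3.25 loc mm [ -1. 100.] 87.7 F loc [0.7  1.39] 0.48 0.00013768841804576398
```

View pics/w2.png

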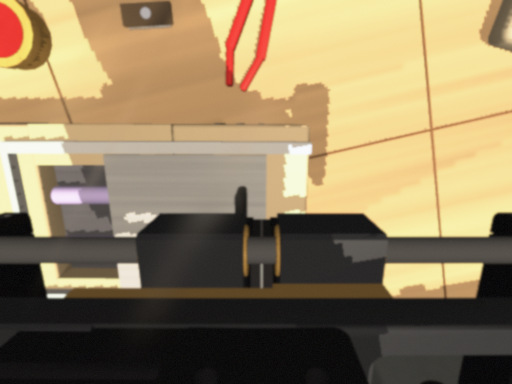

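The tab at (241,200) is now close to or against the fingers, and the force of about 1.4 N along +y fits the door's friction. I'll keep pushing.

```bash
python3 -m jog '[{"dp":[-0.1,-0.5,0],"twist":0,"fingers":0},{"dp":[-0.1,-1,0],"twist":0,"fingers":0},{"dp":[-0.1,-1.5,0],"twist":0,"fingers":0},{"dp":[-0.1,-2,0],"twist":0,"fingers":0},{"dp":[-0.1,-2.5,0],"twist":0,"fingers":0},{"dp":[-0.1,-3,0],"twist":0,"fingers":0},{"dp":[-0.1,-3.5,0],"twist":0,"fingers":0},{"dp":[-0.1,-3.8,0],"twist":0,"fingers":0}]'
python3 - <<'E'
from h import *
where()
E
python3 -m jog '[{"dp":[0,-0.2,0],"twist":0,"fingers":0},{"dp":[0,-0.4,0],"twist":0,"fingers":0},{"dp":[0,-0.6,0],"twist":0,"fingers":0}]'
python3 - <<'E'
from h import *
where()
E
```

```text
time_s: 4.3
tool_pos: [0.6179, 0.1054, 0.0876]
tool_rot: [-180.0, 0.0, 166.9]
force: [0.0, 1.5, -1.3]
grip_width: 0.0005
grasp_force: 0.6
t 4.3 loc mm [ 0.2 60.9] 87.6 F loc [-0.33  1.49] -1.32 0.00046228471887632997
time_s: 4.68
tool_pos: [0.6166, 0.1001, 0.0876]
tool_rot: [180.0, 0.0, 166.9]
force: [0.5, 0.2, -0.1]
grip_width: 0.0006
grasp_force: 0.6
t 4.675 loc mm [ 0.2 55.4] 87.6 F loc [0.39 0.32] -0.09 0.0006095036642153502
```

```bash
for i in 1 2; do python3 -m jog '[{"dp":[0,-0.1,0],"twist":0,"fingers":0},{"dp":[0,-0.2,0],"twist":0,"fingers":0}]' >/dev/null
python3 -c "
from h import *
where()"; done
```

```text
t 4.925 loc mm [ 0.2 53.5] 87.6 F loc [-0.37  1.05] -0.44 0.0004277664946108149
t 5.175 loc mm [ 0.2 51.4] 87.6 F loc [0.14 1.28] -2.04 0.0006189299006159981
```

```bash
for i in 1 2; do python3 -m jog '[{"dp":[0,-0.1,0],"twist":0,"fingers":0},{"dp":[0,-0.2,0],"twist":0,"fingers":0}]' >/dev/null
python3 -c "
from h import *
where()"; done; python3 -c "
from h import *
c=cam('top');im=c['pixels'];a=cv2.resize(im[120:210,175:305],None,fx=5,fy=5,interpolation=2);c=cam('side')['pixels'];b=cv2.resize(c[150:240,210:310],None,fx=3,fy=3,interpolation=2)
o=np.zeros((450+0,650,3),np.uint8);o[:]=a;cv2.imwrite('pics/d.png',o);cv2.imwrite('pics/ds.png',b)"
```

```text
t 5.425 loc mm [ 0.2 49.4] 87.6 F loc [0.51 2.14] -1.74 0.00029144866649479537
t 5.675 loc mm [ 0.2 47.3] 87.6 F loc [-0.37  1.3 ] -0.74 3.2849456160020994e-05
```

View pics/d.png

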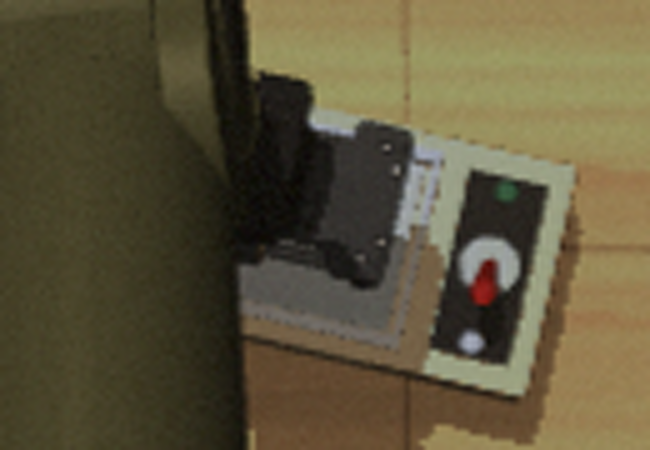

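The top view shows the door nearly at the stop bar, with only a thin gap at about (400,290). The fingertips must be thinner than I assumed, so I'll continue until the force rises.

```bash
for i in 1 2 3; do python3 -m jog '[{"dp":[0,-0.1,0],"twist":0,"fingers":0},{"dp":[0,-0.2,0],"twist":0,"fingers":0}]' >/dev/null
python3 -c "
from h import *
where()"; done
```

```text
t 6.025 loc mm [ 0.2 46.6] 87.6 F loc [1.67 3.41] -1.72 0.0002886067969841349
t 6.275 loc mm [ 0.2 46.6] 87.7 F loc [1.3  7.54] -3.85 0.0001960233131032427
t 6.525 loc mm [ 0.1 46.6] 87.7 F loc [ 1.2  10.92] -5.0 0.0006361513782839354
```

The position is stuck at 46.6 mm while the force climbs to 11 N, so the door is on its hard stop. I'll back off, rise and cross to the front of the lever.

```bash
python3 -m jog '[{"dp":[0,1,0],"twist":0,"fingers":0},{"dp":[0,2.5,0],"twist":0,"fingers":0},{"dp":[0,2.5,-4],"twist":0,"fingers":0},{"dp":[0,2.5,-8],"twist":0,"fingers":0},{"dp":[6,0,-8],"twist":0,"fingers":0},{"dp":[6,-6,-8],"twist":0,"fingers":0},{"dp":[6,-12,-8],"twist":0,"fingers":0},{"dp":[6,-13.8,-8],"twist":0,"fingers":0}]' >/dev/null
python3 -m jog '[{"dp":[0,0,0],"twist":0,"fingers":0},{"dp":[0,0,0],"twist":0,"fingers":0}]' >/dev/null
python3 - <<'E'
from h import *
where();move(-.06,-.095,.109)
c=cam('top');P=depthpts(c);z=P[...,2];f=json.load(open('f.json'));a=f['yaw'];R=np.array([[np.cos(a),-np.sin(a)],[np.sin(a),np.cos(a)]])
q=(P[...,:2]-f['c'])@R*1000
s=(z>.092)&(z<.105)&(abs(q[...,0])<30)&(q[...,1]>-10)&(q[...,1]<128)
print(s.sum());print('tab',q[s].min(0),q[s].max(0),q[s].mean(0)) if s.any() else 0
cv2.imwrite('pics/e.png',cv2.resize(c['pixels'][110:220,165:325],None,fx=4,fy=4,interpolation=2))
E
```

```text
t 7.775 loc mm [-59.6 -94.5] 167.5 F loc [1.12 0.82] 0.14 0.00036696028836052225
dp [ 0.04 -0.05  5.85] twist 0.2
55
tab [-27.56715813  30.82865531] [27.53468977 37.1343237 ] [-0.88519259 33.67377027]
```

View pics/e.png

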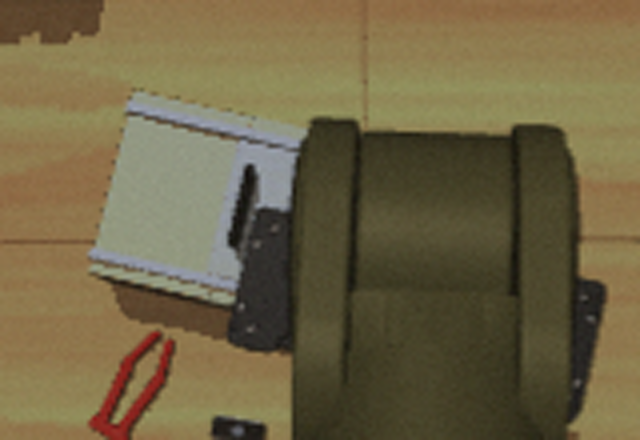

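The tab at (243,205) measures +y face ≈ 37–38 mm, so the door is shut. Next I'll descend in front of the lever and push it.

```bash
python3 -m jog '[{"dp":[0,0,3],"twist":0,"fingers":0},{"dp":[0,0,5.8],"twist":0,"fingers":0},{"dp":[0,0,5.8],"twist":0,"fingers":0},{"dp":[-0.8,0,5.8],"twist":0,"fingers":0},{"dp":[-1.4,0,5.8],"twist":0,"fingers":0},{"dp":[-1.8,0,5.8],"twist":0,"fingers":0}]' >/dev/null
python3 -c "
from h import *
where()"
for i in 1 2; do python3 -m jog '[{"dp":[-0.3,0,0],"twist":0,"fingers":0},{"dp":[-0.6,0,0],"twist":0,"fingers":0},{"dp":[-0.9,0,0],"twist":0,"fingers":0}]' >/dev/null
python3 -c "
from h import *
where()"; done
```

```text
t 8.575 loc mm [-40.3 -96.4] 110.5 F loc [ 0.45 -0.02] 0.01 0.00033919065837892664
t 8.95 loc mm [-34.7 -96.5] 109.4 F loc [-7.17 -0.62] 5.8 -6.170107986921383e-05
t 9.325 loc mm [-23.7 -96.4] 109.6 F loc [-2.63  0.77] 2.93 0.0006103855106240239
```

```bash
for i in 1 2; do python3 -m jog '[{"dp":[-0.3,0,0],"twist":0,"fingers":0},{"dp":[-0.6,0,0],"twist":0,"fingers":0},{"dp":[-0.8,0,0],"twist":0,"fingers":0}]' >/dev/null
python3 -c "
from h import *
where()"; done
```

```text
t 9.7 loc mm [-14.8 -96.7] 109.6 F loc [-0.42  0.67] 0.68 0.0003243501131761293
t 10.075 loc mm [ -7.3 -96.7] 109.5 F loc [-0.44  0.49] 0.04 0.0010169968412123737
```

```bash
python3 -m jog '[{"dp":[3,0,0],"twist":0,"fingers":0},{"dp":[5,0,0],"twist":0,"fingers":0},{"dp":[5,0,-5],"twist":0,"fingers":0},{"dp":[5,0,-10],"twist":0,"fingers":0},{"dp":[5,6,-12],"twist":0,"fingers":0},{"dp":[7,12,-12],"twist":0,"fingers":0},{"dp":[9,18,-12],"twist":0,"fingers":0},{"dp":[11,24,-12],"twist":0,"fingers":0}]' >/dev/null
python3 -m jog '[{"dp":[2,6,0],"twist":0,"fingers":0},{"dp":[4,12,0],"twist":0,"fingers":0},{"dp":[6,18,0],"twist":0,"fingers":0},{"dp":[6,18,0],"twist":0,"fingers":0},{"dp":[6,18,0],"twist":0,"fingers":0}]'
python3 - <<'E'
from h import *
where()
c=cam('top');P=depthpts(c);z=P[...,2];f=json.load(open('f.json'));a=f['yaw'];R=np.array([[np.cos(a),-np.sin(a)],[np.sin(a),np.cos(a)]])
q=(P[...,:2]-f['c'])@R*1000
s=(z>.092)&(z<.105)&(abs(q[...,0])<35)&(q[...,1]>-10)&(q[...,1]<128)
print('tab',q[s].min(0),q[s].max(0))
s=(z>.12)&(z<.13)&(abs(q[...,0])<40)&(abs(q[...,1]+95)<20)
print('lever',q[s].mean(0))
cv2.imwrite('pics/g.png',cv2.resize(c['pixels'][90:240,90:430],None,fx=2.3,fy=2.3,interpolation=2))
E
```

```text
time_s: 11.7
tool_pos: [0.5044, 0.3983, 0.2291]
tool_rot: [-179.9, 0.0, 166.9]
force: [0.5, -0.4, 0.5]
grip_width: 0.0006
grasp_force: 0.0
t 11.7 loc mm [-177.3  320.1] 229.1 F loc [ 0.62 -0.24] 0.51 0.0005793096180599496
tab [-27.5370739   30.77819096] [27.66420266 37.19232421]
lever [ 18.27564151 -95.31739845]
```

View pics/g.png

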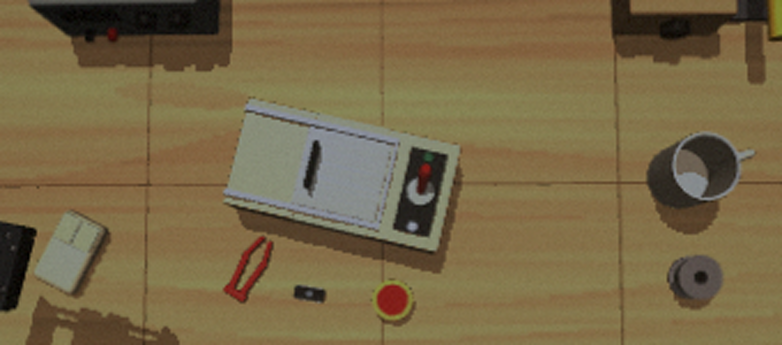

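The door is shut, with the tab at (313,167). The lever leans towards the green dot at (425,170), the other items are where they were, and the hand is clear.

```bash
python3 -m jog '[{"dp":[0,0,0],"twist":0,"fingers":0},{"dp":[0,0,0],"twist":0,"fingers":0}]' >/dev/null; python3 -c "
from cell import env
print(env.sign_off())"
```

```text
the job is handed in; nothing more can be done
None
```

The eraser door is pushed fully shut and the red lever was then snapped over towards the green dot; the other items look undisturbed in the final top view, the hand is clear, and the job was handed in at about 12 s.

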